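# Lay out bolts and pulls on their fitting cards

## Robot

A 7-joint arm with a two-finger parallel gripper is mounted at the origin on the work surface. World frame = base frame: x ahead of the robot, y to its left, z up, the work surface at z = 0. Lengths are in m, angles in rad, forces in N, time in s.
With the tool pointing down it reaches from about 0.4 to 0.875 m from the base axis. Payload 19.3 kg.
Tool frame: the origin (TCP) lies on the mounting face of the last link; the fingertips stand 173 mm ahead of it and the grasp point (between the pads) lies 155 mm ahead of it; z points along the fingers, y is the line along which they close (so a half turn about z gives the same grasp; the last joint's range is limited). The gripper opens to 85 mm and grips with 20 to 120 N. Pads are 22 mm wide; open, the fingers measure 114 mm over their backs; the gripper's body (76 mm by 85 mm) begins 54 mm behind the grasp point. The pads swing forward as they close: fully open they stand 13 mm farther back than shut.
Start: joints at [-1.258, 0.521, -0.036, 1.599, 0.021, 1.021, -0.113], TCP at [0.233, 0.58, 0.405] pointing down, gripper open.
Joint ranges: [-2.91, 2.91], [-0.3, 2.13], [-1.5, 1.42], [0.17, 2.43], [-1.26, 4.41], [0.16, 1.93], [-2.52, 2.52]. Speed limits (rad/s): [1.89, 1.89, 2.39, 2.39, 3.01, 3.01, 3.01].

## Interface

Orientations are given as [roll, pitch, yaw] about the fixed x, y, z axes, in that order (R = Rz(yaw) Ry(pitch) Rx(roll)).
In Python, from workcell import bot, vision gives the robot as it stands.
- The arm moves only by the shell command python3 -m creep 'ROWS' [FORCE]. ROWS is JSON, a list that holds one entry, the list of rows, each a list of 7 numbers: the opening, from -1 (shut) to 1 (fully open), then the shift along the tool's x, y, z in cm, then the turn, a rotation vector about the tool's x, y, z in rad. In form: [[[grip, tx, ty, tz, rx, ry, rz], ...]]. A call has 1 to 12 rows; each row shifts and turns the commanded pose from where the row before left it, along the tool's axes as they then stand; what a row does not reach is not made up. A row lasts 1/8 s, in which the tool goes at most 62.5 mm and 10.7 degrees, less where a joint would pass 70% of its speed; a pose out of reach is approached as far as the arm can. A call with a gripper value outside its range is refused whole. The fingers move at their own pace and stop on an object; FORCE is the grip in N (left out, the last holds). Time passes only in rows, so rows that do not move let the fingers close. It gives the time, the measured TCP pose, the force, the opening and the grip force at its end, in the units of the state.
- bot.observe(): the state, without advancing time (a new reading comes with each control period).
- vision.grab_frame(name): name is "side" or "top"; returns a dict with "image" (480x640x3 uint8, blue, green, red), "depth" (480x640 float32, m along the optical axis (not along the pixel's ray), 0 where there is no reading), "fovy" (degrees; the focal length in pixels is half the picture's height over the tangent of half this angle, whatever the lens; pixels are square), "cx", "cy" (the principal point, pixels), "cam_to_world" (4x4, takes a point from camera to world coordinates). Camera axes: x right, y down, z forward; pixel columns grow to the right and rows downward; lengths in m; the calibration is good to about 2 mm. A picture is of the moment at which its call begins.
- bot.job_done(): hands the job in; it is judged then, once.
The state is a dict: "clock": time; "qpos": joint angles; "qd": joint speeds; "joint_efforts": joint torques, N m; "position": TCP position; "tool_rot": TCP orientation; "force": force on the tool from outside, world axes, zero at the start; "moment": the same for the moment, N m; "grip_width": finger opening in m; "finger_force": force on a finger pad.
Only numpy, scipy, OpenCV 4.12 (cv2) and the standard library are available. Lean on these libraries where they do the work, as an engineer would, in place of code of your own. Each camera call takes 0.05 s, during which the arm holds its last target. There are 200 camera calls.

## Task

Lay out the door hardware on its fitting cards: set each bolt and each pull down flat on the card that shows its own silhouette, covering it, with the bolt's rod pointing the way the silhouette shows. The two bolts differ only in their rods, one drawn back and one shot out: leave the rods as they are.

Things in the scene. Friction and masses are not known exactly. Their poses are not given: they have to be found in the camera images.
- bolt_back: steel door bolt lying flat: plate 84 x 30 x 4 mm, two rails 70 mm long on it (22 mm over both, top at 18 mm; grip across them, along y); between them a dark 10 mm rod with a knob (top at 28.5 mm). 0.2 kg. Origin: plate centre, underside; x along the rod to its tip end, z up. Here the rod is drawn back: tip 6 to 10 mm past the plate, knob 12 to 16 mm behind the origin (-x).
- bolt_shot: steel door bolt lying flat: plate 84 x 30 x 4 mm, two rails 70 mm long on it (22 mm over both, top at 18 mm; grip across them, along y); between them a dark 10 mm rod with a knob (top at 28.5 mm). 0.2 kg. Origin: plate centre, underside; x along the rod to its tip end, z up. Here the rod is shot out: tip 34 to 38 mm past the plate, knob 12 to 16 mm ahead of the origin (+x).
- bolt_back_tip (a point): tip of the drawn-back bolt's rod, on the rod's axis, 10.5 mm above the plate's underside, 48 to 52 mm ahead (+x) of that bolt's origin. The rod slides stiffly (about 5 N moves it, no spring).
- bolt_shot_tip (a point): tip of the shot-out bolt's rod, on the rod's axis, 10.5 mm above the plate's underside, 76 to 80 mm ahead (+x) of that bolt's origin. The rod slides stiffly (about 5 N moves it, no spring).
- pull_short: steel bow pull (handle) standing on two round 20 mm feet: straight bar 12 mm wide, 20 to 30 mm above the bench, open below. Origin: mid length, underside of the feet; x along the bar (ends alike), z up. The shorter of two: 84 mm long over the feet, 0.10 kg.
- pull_long: steel bow pull (handle) standing on two round 20 mm feet: straight bar 12 mm wide, 20 to 30 mm above the bench, open below. Origin: mid length, underside of the feet; x along the bar (ends alike), z up. The longer of two: 140 mm long over the feet, 0.14 kg.
- card_bolt_back: fixed plywood card 170 x 70 x 6 mm lying on the bench, with a flat black full-size silhouette of a part. Origin: centre of its underside, x along its length, z up. Silhouette: bolt with rod drawn back; the plate's outline is centred on the card, a 10 mm wide tab for the rod reaches 6 mm past it towards +x, a white dot for the knob lies 16 mm to -x.
- card_bolt_shot: fixed plywood card 170 x 70 x 6 mm lying on the bench, with a flat black full-size silhouette of a part. Origin: centre of its underside, x along its length, z up. Silhouette: bolt with rod shot out; the plate's outline is centred on the card, a 10 mm wide tab for the rod reaches 38 mm past it towards +x, a white dot for the knob lies 16 mm to +x.
- card_pull_short: fixed plywood card 170 x 70 x 6 mm lying on the bench, with a flat black full-size silhouette of a part. Origin: centre of its underside, x along its length, z up. Silhouette: the short pull, 84 mm long along the card's x (12 mm bar with 20 mm round feet at its ends), centred on the card's origin.
- card_pull_long: fixed plywood card 170 x 70 x 6 mm lying on the bench, with a flat black full-size silhouette of a part. Origin: centre of its underside, x along its length, z up. Silhouette: the long pull, 140 mm long along the card's x (12 mm bar with 20 mm round feet at its ends), centred on the card's origin.
There are look-alikes about, which are no part of the job. What is shaped like the pull_long but red or turquoise is not meant.

How it is judged:
By the outcome, as a careful person would: the job done as asked, in the order asked, and still so for the second after the job is handed in, with the robot touching nothing.
It also fails if it takes over 112 s, if anything falls off the work surface, if the arm or the gripper's body presses on something with over 40 N, if the wrist force passes 120 N, or if a joint passes its speed limit or range.

## Working session

There is one attempt and no reset: what is moved stays moved. The work goes in short steps, Python scripts to look and compute and a shell command to move; the robot and the scene stay as the last step left them, time stands still between calls to the robot, and variables do not carry over. Pictures are saved under pics/ and viewed, at most 14 in all, crops included, and the job is handed in when it is done.

```bash
ls; mkdir -p pics
python3 - <<'E'
from workcell import bot, vision
import cv2,numpy as np
print(bot.observe())
for n in("top","side"):
    f=vision.grab_frame(n); cv2.imwrite(f"pics/{n}0.png",f["image"]); np.savez(f"{n}0.npz",**f)
    print(n,f["fovy"],f["cx"],f["cy"],np.round(f["cam_to_world"],3).tolist())
E
```

```text
pics
{'clock': 0.0, 'qpos': array([-1.25823106,  0.52205453, -0.03631099,  1.59997587,  0.0211737 ,
        1.02109246, -0.11279945]), 'qd': array([-1.84666185e-04, -7.61308922e-04, -6.50196256e-05,  3.44839904e-08,
       -2.55218782e-04,  1.02869738e-03, -2.60056005e-03]), 'joint_efforts': array([-1.48407522e-03, -9.27104545e+01,  1.97970517e+00, -3.69918001e+01,
        1.79836352e-02,  8.22145696e-03, -6.32537376e-05]), 'position': array([0.23340677, 0.57964492, 0.40411205]), 'tool_rot': array([-3.14044831e+00,  6.66357554e-05,  2.75878943e+00]), 'force': array([ 0.19959873, -0.00143511, -0.30432146]), 'moment': array([0.01412406, 0.02842007, 0.02891873]), 'finger_force': 0.0, 'grip_width': 0.08525423032983198}
top 53.96955479488864 317.30210648109943 230.4531628752295 [[0.134, -0.969, 0.21, 0.255], [-0.991, -0.132, 0.025, -0.006], [0.004, -0.211, -0.977, 0.902], [0.0, 0.0, 0.0, 1.0]]
side 48.52207728051817 323.9387222455136 242.60884450071035 [[0.886, -0.324, 0.331, 0.044], [-0.463, -0.62, 0.634, -0.79], [-0.0, -0.715, -0.699, 0.891], [0.0, 0.0, 0.0, 1.0]]
```

View pics/top0.png

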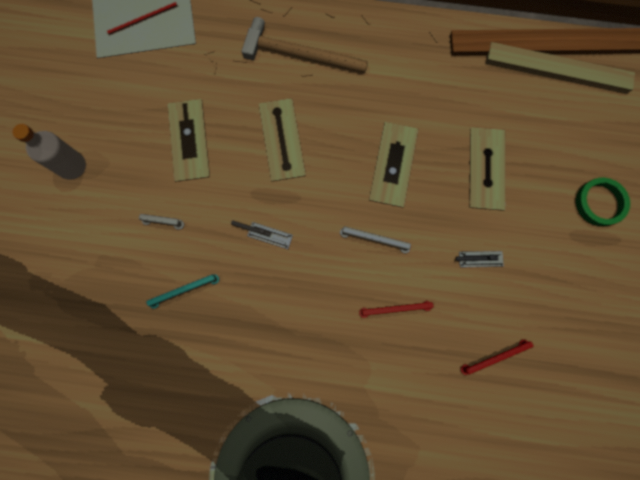

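View pics/side0.png

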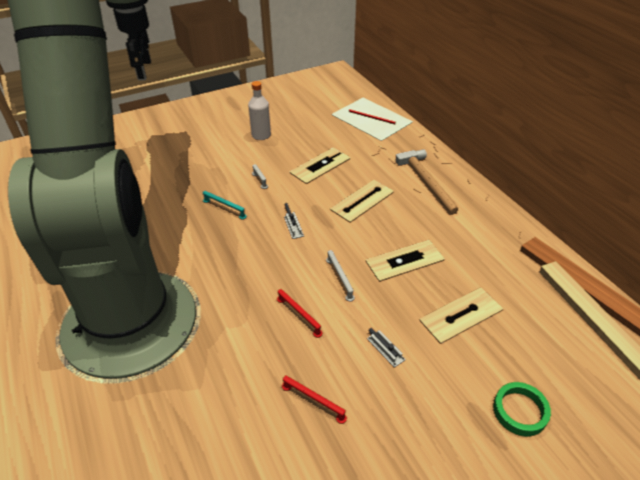

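```bash
cat > h.py <<'E'
import numpy as np,cv2
def load(n): return dict(np.load(n))
def K(f): return 240/np.tan(np.radians(float(f["fovy"]))/2)
def cast(f,uv,z):
    uv=np.atleast_2d(np.asarray(uv,float)); k=K(f); T=f["cam_to_world"]
    d=np.c_[(uv[:,0]-f["cx"])/k,(uv[:,1]-f["cy"])/k,np.ones(len(uv))]@T[:3,:3].T
    return T[:3,3]+d*((z-T[2,3])/d[:,2])[:,None]
def proj(f,p):
    T=f["cam_to_world"];c=(np.atleast_2d(p)-T[:3,3])@T[:3,:3]
    return c[:,:2]/c[:,2:]*K(f)+[float(f["cx"]),float(f["cy"])]
def depthpts(f,mask):
    v,u=np.nonzero(mask&(f["depth"]>0)); z=f["depth"][v,u];k=K(f)
    c=np.c_[(u-f["cx"])/k*z,(v-f["cy"])/k*z,z]; return c@f["cam_to_world"][:3,:3].T+f["cam_to_world"][:3,3]
E
python3 - <<'E'
from h import *
f=load("top0.npz"); im=f["image"]
c=cv2.resize(im[195:275,130:520],None,fx=2,fy=2,interpolation=3)
g=lambda a:np.clip(a*1.9,0,255).astype('uint8')
a=g(cv2.resize(im[205:285,220:310],None,fx=4,fy=4,interpolation=2)); b=g(cv2.resize(im[225:305,440:530],None,fx=4,fy=4,interpolation=2))
s=load("side0.npz")["image"]
d=cv2.resize(s[195:245,270:320+10],None,fx=6,fy=5.0,interpolation=2)[:240]; e=cv2.resize(s[320:370,360:420],None,fx=6,fy=5,interpolation=2)[:240]
cv2.imwrite("pics/z.png",np.vstack([np.hstack([a,b]),np.hstack([d,e])])) 
hsv=cv2.cvtColor(im,cv2.COLOR_BGR2HSV)
for p in [(140,187),(140,170),(190,235),(220,162),(235,262),(239,376),(258,480),(259,495),(150,230)]: print(p,hsv[p],im[p])
E
```

```text
(140, 187) [ 16 111  30] [17 24 30]
(140, 170) [ 21 116 112] [ 61  96 112]
(190, 235) [ 17 134 110] [ 52  84 110]
(220, 162) [ 37  21 111] [102 111 109]
(235, 262) [60 11 95] [91 95 91]
(239, 376) [ 96  12 109] [109 108 104]
(258, 480) [30  7 39] [38 39 39]
(259, 495) [30  6 42] [41 42 42]
(150, 230) [ 18 126 113] [ 57  91 113]
```

View pics/z.png

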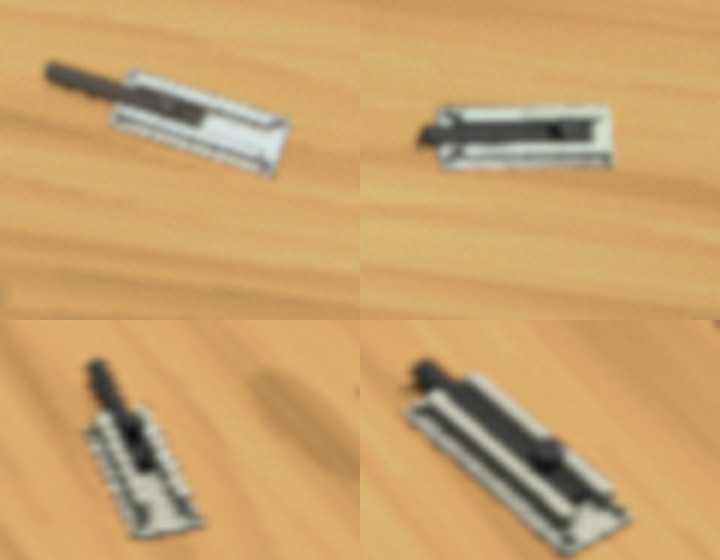

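```bash
cat > m.py <<'E'
from h import *
def comps(m,amin):
    n,l,s,c=cv2.connectedComponentsWithStats(m.astype('uint8'))
    return [(l==i) for i in range(1,n) if s[i,4]>=amin]
def rect(P):
    (c,wh,a)=cv2.minAreaRect((P[:,:2]*1000).astype('float32')); w,h=wh
    if w<h: w,h=h,w; a+=90
    return [round(float(x),1) for x in(*c,w,h,(a+90)%180-90)]
def pca(P):
    P=P[:,:2]*1000;c=P.mean(0);_,s,v=np.linalg.svd(P-c,full_matrices=False);a=np.degrees(np.arctan2(v[0,1],v[0,0]))
    return np.round([*c,(a+90)%180-90],1)
if __name__=="__main__":
  for n in("top0","side0"):
    f=load(n+".npz"); im=f["image"]; hsv=cv2.cvtColor(im,cv2.COLOR_BGR2HSV)
    v,u=np.mgrid[:480,:640]; W=cast(f,np.c_[u.ravel(),v.ravel()],0.006).reshape(480,640,3)
    roi=(W[...,0]>.35)&(W[...,0]<.72)&(abs(W[...,1])<.32)
    br=np.median(hsv[...,2][roi]); print(n,"Vmed",br)
    print("parts")
    for m in comps(roi&(hsv[...,1]<75),40):
        uv=np.argwhere(m)[:,::-1]
        P=depthpts(f,m)
        print("px",uv.mean(0).round(),len(uv),"rect z0",rect(cast(f,uv,0.004)),"r18",rect(cast(f,uv,.018)),"r30",rect(cast(f,uv,.03)))
        z=P[:,2]*1000
        print("   z pct",np.percentile(z,[5,25,50,75,95]).round(1),"hi rect",rect(P[z>12]),"pca",pca(P[z>12]))
    print("cards")
    for m in comps(roi&(hsv[...,2]<br*.5)&(W[...,0]>.5 if n=="top0" else True),60):
        uv=np.argwhere(m)[:,::-1]; P=cast(f,uv,.006)
        print("px",uv.mean(0).round(),len(uv),rect(P),"pca",pca(P),"z",np.median(depthpts(f,m)[:,2]).round(4))
E
python3 m.py
```

```text
top0 Vmed 112.0
parts
px [187. 131.] 73 rect z0 [617.8, 308.3, 18.6, 17.5, -82.2] r18 [612.1, 303.4, 18.3, 17.2, -82.2] r30 [607.3, 299.2, 18.0, 17.0, -82.2]m.py:10: RuntimeWarning: Mean of empty slice.
  P=P[:,:2]*1000;c=P.mean(0);_,s,v=np.linalg.svd(P-c,full_matrices=False);a=np.degrees(np.arctan2(v[0,1],v[0,0]))
  ret = um.true_divide(
Traceback (most recent call last):
  File "m.py", line 24, in <module>
    print("   z pct",np.percentile(z,[5,25,50,75,95]).round(1),"hi rect",rect(P[z>12]),"pca",pca(P[z>12]))
                                                                                             ~~~^^^^^^^^^
  File "m.py", line 10, in pca
    P=P[:,:2]*1000;c=P.mean(0);_,s,v=np.linalg.svd(P-c,full_matrices=False);a=np.degrees(np.arctan2(v[0,1],v[0,0]))
                                                                                                    ~^^^^^
IndexError: index 0 is out of bounds for axis 0 with size 0
```

```bash
sed -i 's/<.72)&(abs(W\[...,1\])<.32)/<.72)\&(W[...,1]<.40)\&(W[...,1]>-.33)/; s/        P=depthpts(f,m)/        P=depthpts(f,m)\n        if (P[:,2]>.012).sum()<20: continue/' m.py; python3 m.py
```

```text
top0 Vmed 112.0
parts
px [161. 220.] 342 rect z0 [424.9, 321.7, 89.3, 20.5, 89.3] r18 [422.3, 316.6, 88.0, 20.1, 89.3] r30 [420.0, 312.2, 86.8, 19.9, 89.3]
   z pct [ 4.3 21.8 29.6 31.3 32.9] hi rect [424.0, 318.3, 75.5, 12.8, 89.1] pca [423.3 316.2  89.5]
px [267. 234.] 740 rect z0 [429.4, 124.4, 121.2, 31.0, 79.9] r18 [426.7, 122.4, 119.3, 30.5, 79.9] r30 [424.4, 120.6, 117.7, 30.1, 79.9]
   z pct [ 2.8  5.1 13.2 17.8 21.3] hi rect [430.0, 126.5, 110.4, 22.4, 79.7] pca [428.3 119.8  79.9]
px [376. 238.] 553 rect z0 [445.5, -96.7, 139.4, 21.5, 82.9] r18 [442.5, -95.3, 137.2, 21.2, 82.9] r30 [440.0, -94.1, 135.3, 20.9, 82.9]
   z pct [ 3.7 27.5 29.8 31.3 33. ] hi rect [444.5, -96.8, 131.3, 13.3, 83.0] pca [443.5 -96.6  82.8]
px [477. 259.] 588 rect z0 [433.4, -294.2, 76.5, 31.1, -82.3] r18 [430.6, -289.7, 75.3, 30.7, -82.3] r30 [428.3, -285.9, 74.3, 30.2, -82.3]
   z pct [ 2.9  6.8 15.4 18.5 25.9] hi rect [433.4, -289.6, 73.7, 22.2, -82.6] pca [ 433.8 -293.3  -81.6]
cards
px [187. 136.] 521 [618.7, 307.4, 117.9, 27.0, 16.1] pca [606.6 303.9  16. ] z 0.0074
px [281. 139.] 311 [627.9, 
[... 1314 characters left out ...]
006
px [260. 179.] 63 [424.2, 317.0, 79.5, 14.5, -87.4] pca [423.1 312.3 -88.2] z 0.0099
px [361. 200.] 147 [625.6, 111.3, 135.2, 17.0, 18.2] pca [622.7 109.4  17.5] z 0.006
px [290. 215.] 83 [435.3, 142.2, 85.8, 11.3, 81.9] pca [434.1 139.9  82.1] z 0.0148
px [405. 259.] 291 [606.6, -120.9, 86.7, 27.9, -5.3] pca [ 605.7 -121.    -4.5] z 0.006
px [340. 279.] 151 [443.8, -97.8, 134.3, 12.7, 83.6] pca [ 441.2 -104.6   83.8] z 0.0051
px [461. 313.] 184 [619.7, -307.7, 80.5, 16.7, 2.7] pca [ 620.3 -307.8    2.9] z 0.0061
px [384. 342.] 176 [437.9, -291.4, 78.7, 15.8, -76.3] pca [ 438.  -293.5  -78.1] z 0.0146
px [380. 347.] 60 [424.6, -300.6, 59.4, 3.2, -80.2] pca [ 424.7 -301.2  -80.4] z 0.0116
```

```bash
cat > m2.py <<'E'
from m import *
import sys
from workcell import vision
def run(f,n,S=4,zpart=.004,zc=.006):
    im=cv2.resize(f["image"],None,fx=S,fy=S,interpolation=cv2.INTER_CUBIC); hsv=cv2.cvtColor(im,cv2.COLOR_BGR2HSV)
    v,u=np.mgrid[:480*S,:640*S]; px=lambda m:(np.argwhere(m)[:,::-1]+.5)/S-.5
    W=cast(f,(np.c_[u.ravel(),v.ravel()]+.5)/S-.5,.006).reshape(480*S,640*S,3)
    roi=(W[...,0]>.35)&(W[...,0]<.72)&(W[...,1]<.41)&(W[...,1]>-.40)
    br=np.median(hsv[...,2][roi]); k=cv2.getStructuringElement(cv2.MORPH_ELLIPSE,(25,25))
    if n=="side": k=cv2.getStructuringElement(cv2.MORPH_ELLIPSE,(19,19))
    for nm,mm,z,lo,hi in(("part",hsv[...,1]<75,zpart,.35,.5),("card",hsv[...,2]<br*.6,zc,.54,.72)):
        for m in comps(roi&mm&(W[...,0]>lo)&(W[...,0]<hi),900):
            m8=cv2.morphologyEx(m.astype('uint8'),cv2.MORPH_CLOSE,k); o=cv2.morphologyEx(m8,cv2.MORPH_OPEN,k)>0
            if m.sum()<1500: continue
            print(n,nm,px(m).mean(0).round(),"all",rect(cast(f,px(m8),z)),end=" ")
            if o.sum()>2000: P=cast(f,px(o),z);print("plate",rect(P),"cen",(P.mean(0)*1000).round(1)[:2],end="")
            print()
if __name__=="__main__":
  for n in("top","side"): run(load(n+"0.npz"),n)
E
python3 m2.py
```

```text
top part [161. 220.] all [424.8, 321.6, 90.5, 20.6, 89.4] plate [424.9, 321.6, 90.1, 20.4, 89.5] cen [426.7 321.3]
top part [267. 234.] all [429.7, 124.6, 122.0, 31.3, 79.7] plate [426.7, 108.7, 89.6, 31.2, 79.6] cen [426.5 107.4]
top part [376. 238.] all [445.5, -96.4, 140.2, 22.2, 82.7] plate [445.5, -96.4, 140.2, 22.2, 82.6] cen [448.  -97.9]
top part [480. 259.] all [435.1, -301.1, 91.1, 30.9, -80.9] plate [435.3, -302.0, 89.2, 30.9, -80.9] cen [ 435.3 -302.9]
top card [187. 136.] all [619.0, 307.6, 121.0, 29.1, 16.0] plate [604.1, 303.3, 89.4, 29.1, 16.1] cen [600. 302.]
top card [281. 139.] all [627.9, 114.6, 138.4, 18.5, 17.7] plate [627.9, 114.4, 138.0, 18.1, 17.7] cen [627.5 114.1]
top card [394. 162.] all [608.7, -117.7, 89.2, 29.3, -4.8] plate [608.0, -117.6, 87.5, 29.0, -4.7] cen [ 609.  -117.8]
top card [488. 167.] all [622.2, -305.0, 82.7, 18.4, 3.2] plate [622.2, -305.0, 82.6, 18.2, 3.0] cen [ 621.2 -305.1]
side part [259. 176.] all [426.9, 328.3, 114.4, 25.6, 89.2] 
side part [293. 224.] all [429.4, 124.6, 131.4, 30.8, 79.7] plate [426.5, 109.0, 99.5, 30.5, 79.6] cen [425.9 105.6]
side part [341. 275.] all [447.1, -91.4, 159.7, 24.8, 82.6] plate [447.1, -91.4, 159.1, 24.6, 82.5] cen [449.9 -93.4]
side part [386. 348.] all [434.8, -300.7, 97.4, 34.6, -81.7] plate [435.3, -304.3, 90.1, 34.6, -81.7] cen [ 435.1 -306.6]
side card [321. 163.] all [617.8, 303.4, 121.1, 29.6, 15.9] plate [602.9, 299.2, 89.7, 29.4, 15.6] cen [601.4 298.5]
side card [361. 199.] all [626.2, 110.7, 138.1, 18.7, 17.6] 
side card [405. 258.] all [606.9, -120.7, 89.4, 30.1, -5.1] plate [606.5, -120.8, 87.9, 29.9, -4.9] cen [ 604.9 -120.8]
side card [461. 313.] all [620.4, -307.8, 82.8, 19.1, 2.7] plate [620.4, -307.8, 82.7, 19.1, 2.7] cen [ 619.8 -307.7]
```

```bash
cat > go.py <<'E'
import sys,numpy as np
from scipy.spatial.transform import Rotation as R
from workcell import bot
# args: x y z (mm) yaw(deg): prints total shift (cm, in current tool axes) then total turn (rotvec in the tool axes)
x,y,z,w=map(float,sys.argv[1:5]); s=bot.observe()
A=R.from_euler("xyz",s["tool_rot"]); B=R.from_euler("xyz",[np.pi,0,np.radians(w)])
d=A.inv().apply(np.array([x,y,z])/1000-s["position"])*100; r=(A.inv()*B).as_rotvec()
print("t",round(float(s["clock"]),2),"pos",(s["position"]*1000).round(1),"yaw",np.degrees(s["tool_rot"]).round(1),"w",round(s["grip_width"]*1000,1),"F",s["force"].round(1))
print("shift cm",d.round(2),"rows@5cm",round(np.linalg.norm(d)/5,1),"turn",r.round(3),"rows@.17",round(np.linalg.norm(r)/.17,1))
E
python3 go.py 426 104 300 79.7
```

```text
t 0.1 pos [233.4 579.7 404.2] yaw [-179.9    0.   158.1] w 85.5 F [ 0.   0.2 -0.3]
shift cm [-35.63 -36.92  10.46] rows@5cm 10.5 turn [-1.000e-03  1.000e-03  1.368e+00] rows@.17 8.0
```

```bash
python3 -m creep '[[[1,-3.24,-3.36,0.95,0,0,0],[1,-3.24,-3.36,0.95,0,0,0],[1,-3.24,-3.36,0.95,0,0,0],[1,-3.24,-3.36,0.95,0,0,0],[1,-3.24,-3.36,0.95,0,0,0],[1,-3.24,-3.36,0.95,0,0,0],[1,-3.24,-3.36,0.95,0,0,0],[1,-3.24,-3.36,0.95,0,0,0],[1,-3.24,-3.36,0.95,0,0,0],[1,-3.24,-3.36,0.95,0,0,0],[1,-3.24,-3.36,0.95,0,0,0]]]' 60; python3 -m creep '[[[1,0,0,0,0,0,0.171],[1,0,0,0,0,0,0.171],[1,0,0,0,0,0,0.171],[1,0,0,0,0,0,0.171],[1,0,0,0,0,0,0.171],[1,0,0,0,0,0,0.171],[1,0,0,0,0,0,0.171],[1,0,0,0,0,0,0.171],[1,0,0,0,0,0,0]]]'; python3 go.py 426 104 230 79.7
```

```text
clock: 1.48
position: [0.4264, 0.1024, 0.2999]
tool_rot: [-3.142, 0.0, 2.759]
force: [0.9, 1.2, 0.0]
grip_width: 0.0854
finger_force: 0.0
clock: 2.6
position: [0.4259, 0.104, 0.3]
tool_rot: [-3.141, 0.001, 1.392]
force: [-0.3, 0.7, 0.8]
grip_width: 0.0851
finger_force: 0.0
t 2.6 pos [425.9 104.  300. ] yaw [-180.     0.    79.8] w 85.1 F [-0.3  0.7  0.8]
shift cm [0.01 0.01 7.  ] rows@5cm 1.4 turn [-0.     0.001  0.001] rows@.17 0.0
```

```bash
python3 -m creep '[[[1,0,0,4,0,0,0],[1,0,0,4,0,0,0],[1,0,0,2.5,0,0,0],[1,0,0,1.4,0,0,0],[1,0,0,0,0,0,0],[-1,0,0,0,0,0,0],[-1,0,0,0,0,0,0],[-1,0,0,0,0,0,0],[-1,0,0,0,0,0,0],[-1,0,0,0,0,0,0],[-1,0,0,0,0,0,0],[-1,0,0,0,0,0,0]]]' 60; python3 -m creep '[[[-1,0,0,0,0,0,0],[-1,0,0,0,0,0,0]]]'
python3 - <<'E'
from workcell import vision;import cv2,numpy as np
f=vision.grab_frame("side"); np.savez("side1.npz",**f); cv2.imwrite("pics/s1.png",cv2.resize(f["image"][80:330,180:430],None,fx=2.4,fy=2.4,interpolation=2))
E
```

```text
clock: 4.1
position: [0.4261, 0.1039, 0.1817]
tool_rot: [3.141, -0.001, 1.391]
force: [-2.6, 0.4, 16.6]
grip_width: 0.0202
finger_force: 58.3
clock: 4.35
position: [0.4261, 0.1039, 0.1818]
tool_rot: [3.141, -0.001, 1.391]
force: [-3.4, 0.2, 16.9]
grip_width: 0.0204
finger_force: 58.3
```

View pics/s1.png

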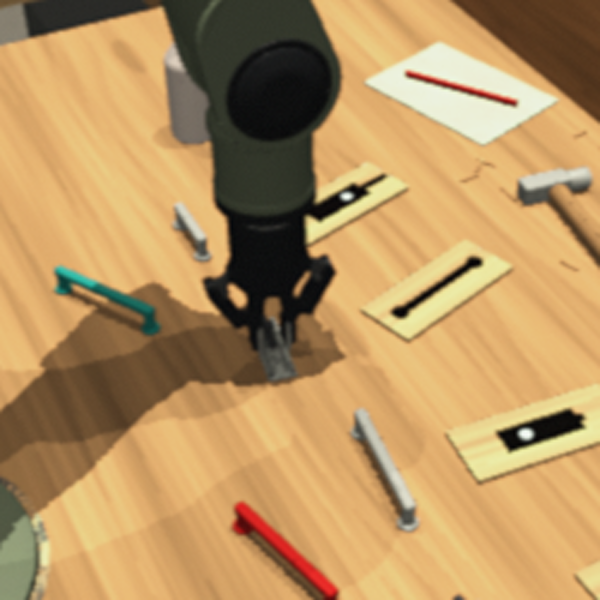

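```bash
python3 -m creep '[[[-1,0,0,-2,0,0,0],[-1,0,0,-3,0,0,0],[-1,0,0,-3,0,0,0],[-1,0,0,0,0,0,0]]]'; python3 go.py 600.5 300.4 260 16
```

```text
clock: 4.9
position: [0.4263, 0.1041, 0.2627]
tool_rot: [3.139, -0.002, 1.391]
force: [0.1, -0.1, -1.6]
grip_width: 0.0203
finger_force: 60.2
t 4.9 pos [426.3 104.1 262.7] yaw [ 1.799e+02 -1.000e-01  7.970e+01] w 20.3 F [ 0.1 -0.1 -1.6]
shift cm [22.43 13.63  0.35] rows@5cm 5.2 turn [ 1.000e-03 -3.000e-03  1.112e+00] rows@.17 6.5
```

```bash
python3 -m creep '[[[-1,3.74,2.27,0.05,0,0,0],[-1,3.74,2.27,0.05,0,0,0],[-1,3.74,2.27,0.05,0,0,0],[-1,3.74,2.27,0.05,0,0,0],[-1,3.74,2.27,0.05,0,0,0],[-1,3.73,2.28,0.05,0,0,0],[-1,0,0,0,0,0,0]]]'; python3 -m creep '[[[-1,0,0,0,0,0,0.159],[-1,0,0,0,0,0,0.159],[-1,0,0,0,0,0,0.159],[-1,0,0,0,0,0,0.159],[-1,0,0,0,0,0,0.159],[-1,0,0,0,0,0,0.159],[-1,0,0,0,0,0,0.158],[-1,0,0,0,0,0,0],[-1,0,0,0,0,0,0]]]'; python3 go.py 600.5 300.4 200 16
python3 - <<'E'
from workcell import vision;import cv2,numpy as np
f=vision.grab_frame("side"); np.savez("side2.npz",**f); a=cv2.resize(f["image"][80:230,250:400],None,fx=2.6,fy=2.6,interpolation=2)
f=vision.grab_frame("top"); np.savez("top2.npz",**f); b=np.clip(1.8*cv2.resize(f["image"][60:210,110:260],None,fx=2.6,fy=2.6,interpolation=2).astype(float),0,255)
cv2.imwrite("pics/s2.png",np.hstack([a,b]))
E
```

```text
clock: 5.78
position: [0.6008, 0.3023, 0.2562]
tool_rot: [-3.141, -0.0, 1.393]
force: [-0.8, -0.4, -1.6]
grip_width: 0.02
finger_force: 60.2
clock: 6.9
position: [0.6001, 0.2997, 0.2577]
tool_rot: [3.141, 0.001, 0.282]
force: [0.5, 0.4, -2.3]
grip_width: 0.0198
finger_force: 60.2
t 6.9 pos [600.1 299.7 257.7] yaw [180.    0.   16.2] w 19.8 F [ 0.5  0.4 -2.3]
shift cm [ 0.06 -0.05  5.77] rows@5cm 1.2 turn [0.    0.001 0.003] rows@.17 0.0[ WARN:0@3.419] global loadsave.cpp:1063 imwrite_ Unsupported depth image for selected encoder is fallbacked to CV_8U.
```

View pics/s2.png

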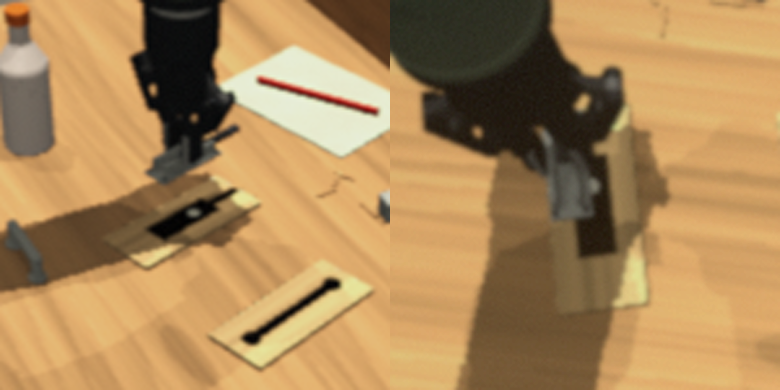

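```bash
python3 -m creep '[[[-1,0.06,-0.05,3,0,0,0.003],[-1,0,0,2,0,0,0],[-1,0,0,1.2,0,0,0],[-1,0,0,0.5,0,0,0],[-1,0,0,0.25,0,0,0],[-1,0,0,0,0,0,0],[-1,0,0,0,0,0,0]]]'
```

```text
clock: 7.88
position: [0.6008, 0.3007, 0.1892]
tool_rot: [-3.141, -0.001, 0.276]
force: [0.1, 0.0, -0.9]
grip_width: 0.0199
finger_force: 60.2
```

```bash
python3 -m creep '[[[-1,0,0,0.12,0,0,0],[-1,0,0,0,0,0,0],[-1,0,0,0.08,0,0,0],[-1,0,0,0,0,0,0]]]'
```

```text
clock: 8.38
position: [0.6008, 0.3007, 0.1879]
tool_rot: [-3.141, -0.0, 0.276]
force: [-6.9, -1.1, 17.7]
grip_width: 0.02
finger_force: 62.5
```

```bash
python3 -m creep '[[[-1,0,0,-0.08,0,0,0],[0,0,0,0,0,0,0],[0,0,0,0,0,0,0],[0,0,0,0,0,0,0],[0,0,0,0,0,0,0],[0,0,0,-2,0,0,0],[0,0,0,-4,0,0,0],[1,0,0,-5,0,0,0],[1,0,0,0,0,0,0]]]'; python3 go.py 435.5 -306 300 99.1
```

```text
clock: 9.5
position: [0.6017, 0.3006, 0.3027]
tool_rot: [-3.14, -0.006, 0.275]
force: [-0.4, 0.8, 0.8]
grip_width: 0.0765
finger_force: 0.0
t 9.5 pos [601.7 300.6 302.7] yaw [-179.9   -0.4   15.8] w 76.5 F [-0.4  0.8  0.8]
shift cm [-3.249e+01  5.385e+01 -1.000e-02] rows@5cm 12.6 turn [ 0.003 -0.006 -1.454] rows@.17 8.6
```

```bash
python3 -m creep '[[[1,-2.71,4.49,0,0,0,0],[1,-2.71,4.49,0,0,0,0],[1,-2.71,4.49,0,0,0,0],[1,-2.71,4.49,0,0,0,0],[1,-2.71,4.49,0,0,0,0],[1,-2.71,4.49,0,0,0,0],[1,-2.71,4.49,0,0,0,0],[1,-2.71,4.49,0,0,0,0],[1,-2.71,4.49,0,0,0,0],[1,-2.7,4.48,0,0,0,0],[1,-2.7,4.48,0,0,0,0],[1,-2.7,4.48,0,0,0,0]]]'; python3 -m creep '[[[1,0,0,0,0,0,-0.1615],[1,0,0,0,0,0,-0.1615],[1,0,0,0,0,0,-0.1615],[1,0,0,0,0,0,-0.1615],[1,0,0,0,0,0,-0.1615],[1,0,0,0,0,0,-0.1615],[1,0,0,0,0,0,-0.1615],[1,0,0,0,0,0,-0.1615],[1,0,0,0,0,0,-0.1615],[1,0,0,0,0,0,0],[1,0,0,0,0,0,0]]]'; python3 go.py 435.5 -306 300 99.1
python3 - <<'E'
from workcell import vision;import numpy as np
from m2 import run
for n in("top","side"):
    f=vision.grab_frame(n); np.savez(n+"3.npz",**f); run(f,n)
E
```

```text
clock: 11.0
position: [0.434, -0.3075, 0.2981]
tool_rot: [3.142, -0.001, 0.276]
force: [0.8, 0.9, 0.4]
grip_width: 0.0856
finger_force: 0.0
clock: 12.38
position: [0.4346, -0.306, 0.2977]
tool_rot: [3.142, 0.0, 1.725]
force: [0.4, -0.0, 0.1]
grip_width: 0.0854
finger_force: 0.0
t 12.38 pos [ 434.6 -306.   297.7] yaw [180.    0.   98.8] w 85.4 F [ 0.4 -0.   0.1]
shift cm [-0.01  0.09 -0.23] rows@5cm 0.0 turn [ 0.     0.    -0.004] rows@.17 0.0
top part [161. 220.] all [424.8, 321.6, 90.5, 20.6, 89.6] plate [424.8, 321.5, 90.2, 20.5, 89.6] cen [426.7 321.2]
top part [474. 266.] all [425.4, -271.5, 258.8, 150.3, 90.0] plate [425.4, -272.8, 256.2, 150.3, 90.0] cen [ 419.8 -289.3]
top part [376. 238.] all [445.5, -96.4, 140.3, 22.2, 82.7] plate [445.5, -96.4, 140.3, 22.2, 82.7] cen [448. -98.]
top card [184. 119.] all [642.5, 316.9, 84.3, 12.8, 11.2] 
top card [281. 139.] all [627.9, 114.6, 138.1, 18.3, 17.8] plate [627.8, 114.4, 137.9, 17.9, 17.8] cen [627.2 114. ]
top card [504. 175.] all [630.0, -317.9, 180.0, 164.1, 0.0] plate [630.0, -320.2, 180.0, 159.7, 0.0] cen [ 611.2 -339.4]
top
[... 192 characters left out ...]
6.8, 109.7, 25.6, 88.6] cen [429.4 330.4]
side part [341. 275.] all [447.2, -91.2, 160.5, 25.6, 82.6] plate [447.4, -91.4, 160.1, 25.4, 82.4] cen [450.1 -93.5]
side part [370. 299.] all [473.9, -187.9, 110.3, 54.0, 50.4] plate [467.8, -183.8, 111.7, 40.6, 58.3] cen [ 469.5 -183.5]
side part [386. 348.] all [434.4, -300.8, 97.9, 34.6, -81.4] plate [434.9, -304.6, 90.1, 34.4, -81.5] cen [ 434.9 -306.8]
side card [394. 229.] all [646.1, 68.9, 602.6, 175.7, 83.9] plate [645.3, 54.6, 572.9, 175.0, 83.6] cen [640.6 -17.9]
side card [328. 159.] all [624.1, 306.9, 132.4, 20.5, 21.1] 
side card [461. 313.] all [620.4, -307.8, 81.9, 18.4, 2.5] plate [620.4, -307.8, 81.9, 18.1, 2.7] cen [ 619.6 -307.8]
```

```bash
cat > chk.py <<'E'
from m2 import *
def chk(npz,n,y0,y1,z,S=4,x0=.53,x1=.72):
    f=load(npz); im=cv2.resize(f["image"],None,fx=S,fy=S,interpolation=cv2.INTER_CUBIC); hsv=cv2.cvtColor(im,cv2.COLOR_BGR2HSV)
    v,u=np.mgrid[:480*S,:640*S]; W=cast(f,(np.c_[u.ravel(),v.ravel()]+.5)/S-.5,z).reshape(480*S,640*S,3)
    roi=(W[...,0]>x0)&(W[...,0]<x1)&(W[...,1]<y1)&(W[...,1]>y0)
    for m in comps(roi&(hsv[...,1]<75),500):
        m8=cv2.morphologyEx(m.astype('uint8'),cv2.MORPH_CLOSE,np.ones((15,15)))
        px=(np.argwhere(m8)[:,::-1]+.5)/S-.5; print(n,px.mean(0).round(),rect(cast(f,px,z)))
    px=proj(f,np.array([[(x0+x1)/2,(y0+y1)/2,z]]))[0].astype(int)
    c=f["image"][max(px[1]-60,0):px[1]+60,max(px[0]-60,0):px[0]+60].astype(float)*(1.9 if n=="top" else 1)
    return cv2.resize(np.clip(c,0,255).astype('uint8'),(390,390),interpolation=2)
if __name__=="__main__":
    t,y0,y1,z=sys.argv[1],*map(float,sys.argv[2:5])
    cv2.imwrite(f"pics/c{t}.png",np.hstack([chk(f"{n}{t}.npz",n,y0,y1,z) for n in("top","side")]))
E
python3 chk.py 3 .22 .38 .010
```

```text
top [187. 135.] [620.4, 307.6, 126.6, 33.8, 15.7]
side [357. 159.] [692.7, 282.2, 124.4, 54.5, 89.8]
side [323. 162.] [602.5, 297.4, 165.0, 62.1, 14.8]
```

View pics/c3.png

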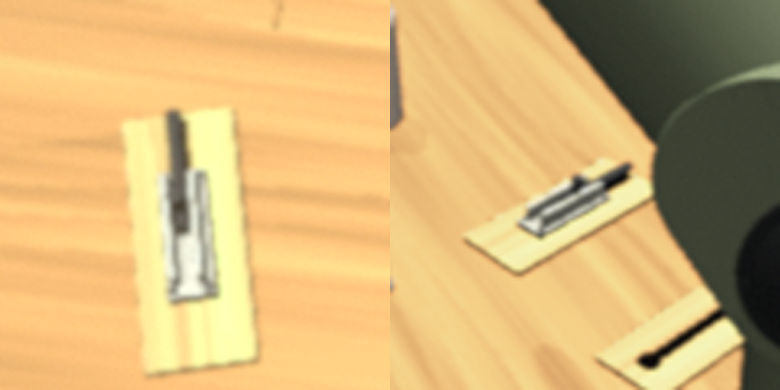

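```bash
python3 -m creep '[[[1,0,0.09,4,0,0,-0.004],[1,0,0,4,0,0,0],[1,0,0,2.5,0,0,0],[1,0,0,1.15,0,0,0],[1,0,0,0,0,0,0],[-1,0,0,0,0,0,0],[-1,0,0,0,0,0,0],[-1,0,0,0,0,0,0],[-1,0,0,0,0,0,0],[-1,0,0,0,0,0,0],[-1,0,0,0,0,0,0],[-1,0,0,0,0,0,0]]]' 60; python3 -m creep '[[[-1,0,0,-2,0,0,0],[-1,0,0,-3,0,0,0],[-1,0,0,-3,0,0,0],[-1,0,0,0,0,0,0]]]'; python3 go.py 604.8 -118.9 260 -4.9
```

```text
clock: 13.98
position: [0.4357, -0.3059, 0.1816]
tool_rot: [3.141, 0.0, 1.733]
force: [-1.3, 1.9, 11.0]
grip_width: 0.0198
finger_force: 58.9
clock: 14.48
position: [0.436, -0.306, 0.2628]
tool_rot: [3.139, 0.002, 1.733]
force: [-0.5, -0.3, -2.3]
grip_width: 0.0195
finger_force: 60.0
t 14.47 pos [ 436.  -306.   262.8] yaw [1.799e+02 1.000e-01 9.930e+01] w 19.5 F [-0.5 -0.3 -2.3]
shift cm [15.74 19.69  0.3 ] rows@5cm 5.0 turn [ 4.000e-03 -1.000e-03  1.819e+00] rows@.17 10.7
```

```bash
python3 -m creep '[[[-1,2.63,3.28,0.05,0,0,0],[-1,2.63,3.28,0.05,0,0,0],[-1,2.62,3.28,0.05,0,0,0],[-1,2.62,3.28,0.05,0,0,0],[-1,2.62,3.28,0.05,0,0,0],[-1,2.62,3.29,0.05,0,0,0],[-1,0,0,0,0,0,0]]]'; python3 -m creep '[[[-1,0,0,0,0,0,0.1654],[-1,0,0,0,0,0,0.1654],[-1,0,0,0,0,0,0.1654],[-1,0,0,0,0,0,0.1654],[-1,0,0,0,0,0,0.1654],[-1,0,0,0,0,0,0.1654],[-1,0,0,0,0,0,0.1654],[-1,0,0,0,0,0,0.1654],[-1,0,0,0,0,0,0.1654],[-1,0,0,0,0,0,0.1654],[-1,0,0,0,0,0,0.1654],[-1,0,0,0,0,0,0]]]';python3 -m creep '[[[-1,0,0,0,0,0,0]]]'; python3 go.py 604.8 -118.9 189.5 -4.9
```

```text
clock: 15.35
position: [0.6058, -0.1152, 0.2566]
tool_rot: [-3.141, -0.001, 1.738]
force: [0.1, -0.5, -1.4]
grip_width: 0.0199
finger_force: 60.0
clock: 16.85
position: [0.6039, -0.119, 0.2571]
tool_rot: [3.141, 0.001, -0.086]
force: [0.3, 0.6, -2.8]
grip_width: 0.0202
finger_force: 60.0
clock: 16.98
position: [0.6041, -0.1189, 0.2576]
tool_rot: [3.141, 0.001, -0.083]
force: [-0.7, -0.3, -1.0]
grip_width: 0.0203
finger_force: 60.0
t 16.98 pos [ 604.1 -118.9  257.6] yaw [180.    0.   -4.7] w 20.3 F [-0.7 -0.3 -1. ]
shift cm [ 0.07 -0.01  6.81] rows@5cm 1.4 turn [0.    0.001 0.003] rows@.17 0.0
```

```bash
python3 -m creep '[[[-1,0.06,0,3,0,0,0.003],[-1,0,0,2,0,0,0],[-1,0,0,1.2,0,0,0],[-1,0,0,0.5,0,0,0],[-1,0,0,0.15,0,0,0],[-1,0,0,0.1,0,0,0],[-1,0,0,0,0,0,0],[-1,0,0,0,0,0,0]]]'
```

```text
clock: 17.98
position: [0.6051, -0.1186, 0.1888]
tool_rot: [3.142, -0.0, -0.089]
force: [0.1, 0.1, -2.9]
grip_width: 0.0198
finger_force: 59.9
```

```bash
python3 -m creep '[[[-1,0,0,0.08,0,0,0],[-1,0,0,0,0,0,0],[-1,0,0,0.05,0,0,0],[-1,0,0,0,0,0,0]]]'
```

```text
clock: 18.48
position: [0.605, -0.1187, 0.1876]
tool_rot: [-3.141, -0.0, -0.089]
force: [-2.3, 1.7, 7.4]
grip_width: 0.0203
finger_force: 61.1
```

```bash
python3 -m creep '[[[-1,0,0,-0.03,0,0,0],[0,0,0,0,0,0,0],[0,0,0,0,0,0,0],[0,0,0,0,0,0,0],[0,0,0,0,0,0,0],[0,0,0,-2,0,0,0],[0,0,0,-4,0,0,0],[1,0,0,-5,0,0,0],[1,0,0,0,0,0,0]]]'; python3 go.py 443 -98 300 82.7
```

```text
clock: 19.6
position: [0.6057, -0.1193, 0.3022]
tool_rot: [3.141, -0.006, -0.089]
force: [0.8, -0.2, 0.1]
grip_width: 0.077
finger_force: 0.0
t 19.6 pos [ 605.7 -119.3  302.2] yaw [180.   -0.3  -5.1] w 77.0 F [ 0.8 -0.2  0.1]
shift cm [-16.39  -0.67   0.12] rows@5cm 3.3 turn [ 0.005 -0.004 -1.533] rows@.17 9.0
```

```bash
python3 -m creep '[[[1,-4.1,-0.17,0.03,0,0,0],[1,-4.1,-0.17,0.03,0,0,0],[1,-4.1,-0.17,0.03,0,0,0],[1,-4.09,-0.16,0.03,0,0,0],[1,0,0,0,0,0,0]]]'; python3 -m creep '[[[1,0,0,0,0,0,-0.17],[1,0,0,0,0,0,-0.17],[1,0,0,0,0,0,-0.17],[1,0,0,0,0,0,-0.17],[1,0,0,0,0,0,-0.17],[1,0,0,0,0,0,-0.17],[1,0,0,0,0,0,-0.17],[1,0,0,0,0,0,-0.17],[1,0,0,0,0,0,-0.17],[1,0,0,0,0,0,0],[1,0,0,0,0,0,0]]]'; python3 go.py 443 -98 182 82.7
python3 - <<'E'
from workcell import vision;import numpy as np
for n in("top","side"): np.savez(n+"4.npz",**vision.grab_frame(n))
E
python3 chk.py 4 -.21 -.03 .010
```

```text
clock: 20.23
position: [0.4402, -0.0971, 0.2968]
tool_rot: [-3.14, 0.001, -0.09]
force: [0.6, 0.7, -0.7]
grip_width: 0.0856
finger_force: 0.0
clock: 21.6
position: [0.4425, -0.0976, 0.2965]
tool_rot: [3.141, 0.0, 1.436]
force: [0.5, 0.7, -0.5]
grip_width: 0.0854
finger_force: 0.0
t 21.6 pos [442.5 -97.6 296.5] yaw [180.    0.   82.3] w 85.4 F [ 0.5  0.7 -0.5]
shift cm [-0.04  0.05 11.45] rows@5cm 2.3 turn [ 0.     0.    -0.007] rows@.17 0.0
top [398. 157.] [625.0, -120.0, 190.0, 180.0, 0.0]
side [405. 257.] [610.4, -118.1, 98.9, 42.2, -5.0]
```

View pics/c4.png

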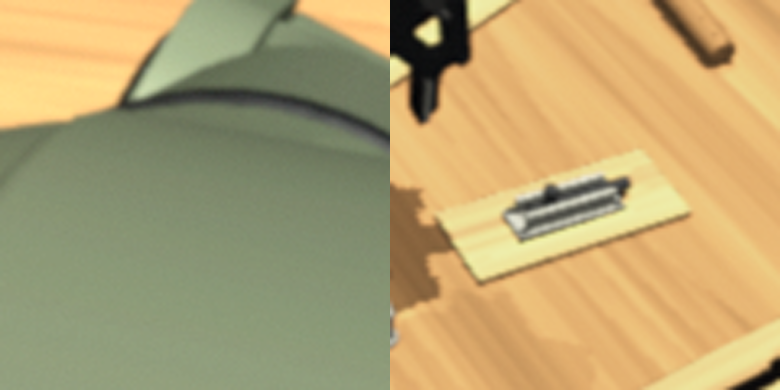

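```bash
python3 -m creep '[[[1,-0.04,0.05,4,0,0,-0.007],[1,0,0,4,0,0,0],[1,0,0,2.3,0,0,0],[1,0,0,1.1,0,0,0],[1,0,0,0,0,0,0],[-1,0,0,0,0,0,0],[-1,0,0,0,0,0,0],[-1,0,0,0,0,0,0],[-1,0,0,0,0,0,0],[-1,0,0,0,0,0,0],[-1,0,0,0,0,0,0],[-1,0,0,0,0,0,0]]]' 50; python3 -m creep '[[[-1,0,0,0,0,0,0],[-1,0,0,-2,0,0,0],[-1,0,0,-3,0,0,0],[-1,0,0,-3,0,0,0],[-1,0,0,0,0,0,0]]]'; python3 go.py 627 112.6 260 17.7
```

```text
clock: 23.2
position: [0.4429, -0.0978, 0.1824]
tool_rot: [3.141, -0.0, 1.448]
force: [0.8, 0.6, 6.3]
grip_width: 0.011
finger_force: 52.0
clock: 23.82
position: [0.4432, -0.0978, 0.2637]
tool_rot: [3.139, -0.0, 1.448]
force: [-0.1, -0.7, -2.3]
grip_width: 0.0106
finger_force: 51.1
t 23.82 pos [443.2 -97.8 263.7] yaw [179.8  -0.   83. ] w 10.6 F [-0.1 -0.7 -2.3]
shift cm [23.13 15.66  0.42] rows@5cm 5.6 turn [ 0.002 -0.002  1.139] rows@.17 6.7
```

```bash
python3 -m creep '[[[-1,3.85,2.61,0.05,0,0,0],[-1,3.85,2.61,0.05,0,0,0],[-1,3.85,2.61,0.05,0,0,0],[-1,3.86,2.61,0.05,0,0,0],[-1,3.86,2.61,0.05,0,0,0],[-1,3.86,2.61,0.05,0,0,0],[-1,0,0,0,0,0,0]]]'; python3 -m creep '[[[-1,0,0,0,0,0,0.163],[-1,0,0,0,0,0,0.163],[-1,0,0,0,0,0,0.163],[-1,0,0,0,0,0,0.163],[-1,0,0,0,0,0,0.163],[-1,0,0,0,0,0,0.162],[-1,0,0,0,0,0,0.162],[-1,0,0,0,0,0,0],[-1,0,0,0,0,0,0]]]'; python3 go.py 627 112.6 190 17.7
python3 - <<'E'
from workcell import vision;import numpy as np
for n in("top","side"): np.savez(n+"5.npz",**vision.grab_frame(n))
E
python3 chk.py 5 .04 .18 .060
```

```text
clock: 24.7
position: [0.6274, 0.1157, 0.2574]
tool_rot: [-3.141, -0.001, 1.452]
force: [-0.7, -1.1, -1.3]
grip_width: 0.0108
finger_force: 51.1
clock: 25.82
position: [0.6264, 0.1121, 0.2588]
tool_rot: [3.141, 0.001, 0.312]
force: [0.1, 0.3, -2.0]
grip_width: 0.011
finger_force: 51.1
t 25.82 pos [626.4 112.1 258.8] yaw [180.    0.   17.9] w 11.0 F [ 0.1  0.3 -2. ]
shift cm [ 0.07 -0.03  6.88] rows@5cm 1.4 turn [0.    0.001 0.003] rows@.17 0.0
top [268.  86.] [707.1, 145.7, 68.6, 25.7, -90.0]
top [304.  94.] [703.0, 77.3, 33.3, 27.0, 20.8]
top [280. 131.] [617.7, 108.9, 109.5, 28.4, 22.7]
side [363. 172.] [642.9, 149.2, 164.1, 52.2, 18.7]
```

View pics/c5.png

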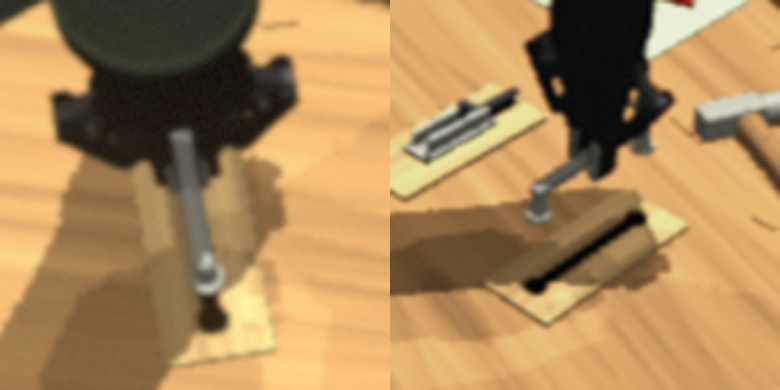

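```bash
python3 -m creep '[[[-1,0.05,-0.02,3,0,0,0.003],[-1,0,0,2,0,0,0],[-1,0,0,1.2,0,0,0],[-1,0,0,0.5,0,0,0],[-1,0,0,0.2,0,0,0],[-1,0,0,0.12,0,0,0],[-1,0,0,0,0,0,0],[-1,0,0,0,0,0,0]]]'
```

```text
clock: 26.92
position: [0.6271, 0.1129, 0.1894]
tool_rot: [-3.142, -0.0, 0.306]
force: [1.1, 0.2, -1.7]
grip_width: 0.0106
finger_force: 51.1
```

```bash
python3 -m creep '[[[-1,0,0,0.08,0,0,0],[-1,0,0,0,0,0,0],[-1,0,0,0.05,0,0,0],[-1,0,0,0,0,0,0]]]'
```

```text
clock: 27.42
position: [0.6272, 0.1127, 0.1884]
tool_rot: [-3.142, -0.0, 0.306]
force: [-3.1, -0.5, 12.0]
grip_width: 0.0108
finger_force: 52.7
```

```bash
python3 -m creep '[[[-1,0,0,-0.04,0,0,0],[0,0,0,0,0,0,0],[0,0,0,0,0,0,0],[0,0,0,0,0,0,0],[0,0,0,0,0,0,0],[0,0,0,-2,0,0,0],[0,0,0,-4,0,0,0],[1,0,0,-5,0,0,0],[1,0,0,0,0,0,0]]]'; python3 go.py 422.5 316 300 89.4
```

```text
clock: 28.55
position: [0.6279, 0.1125, 0.3031]
tool_rot: [3.141, -0.006, 0.305]
force: [-0.5, 0.4, 0.2]
grip_width: 0.0769
finger_force: 0.0
t 28.55 pos [627.9 112.5 303.1] yaw [180.   -0.3  17.5] w 76.9 F [-0.5  0.4  0.2]
shift cm [-13.47 -25.59   0.22] rows@5cm 5.8 turn [ 0.004 -0.005 -1.255] rows@.17 7.4
```

```bash
python3 -m creep '[[[1,-2.25,-4.27,0.03,0,0,0],[1,-2.25,-4.27,0.03,0,0,0],[1,-2.25,-4.27,0.03,0,0,0],[1,-2.24,-4.26,0.03,0,0,0],[1,-2.24,-4.26,0.03,0,0,0],[1,-2.24,-4.26,0.03,0,0,0],[1,0,0,0,0,0,0]]]'; python3 -m creep '[[[1,0,0,0,0,0,-0.157],[1,0,0,0,0,0,-0.157],[1,0,0,0,0,0,-0.157],[1,0,0,0,0,0,-0.157],[1,0,0,0,0,0,-0.157],[1,0,0,0,0,0,-0.157],[1,0,0,0,0,0,-0.157],[1,0,0,0,0,0,-0.157],[1,0,0,0,0,0,0],[1,0,0,0,0,0,0]]]'; python3 go.py 422.5 316 182 89.4
python3 - <<'E'
from workcell import vision;import numpy as np
for n in("top","side"): np.savez(n+"6.npz",**vision.grab_frame(n))
E
python3 chk.py 6 .04 .18 .010
```

```text
clock: 29.42
position: [0.4191, 0.319, 0.2966]
tool_rot: [-3.14, 0.001, 0.311]
force: [-0.7, 0.4, -0.6]
grip_width: 0.0853
finger_force: 0.0
clock: 30.68
position: [0.4218, 0.3159, 0.2966]
tool_rot: [3.141, 0.0, 1.557]
force: [0.2, -0.6, -0.7]
grip_width: 0.0857
finger_force: 0.0
t 30.68 pos [421.8 315.9 296.6] yaw [180.    0.   89.2] w 85.7 F [ 0.2 -0.6 -0.7]
shift cm [1.000e-02 7.000e-02 1.146e+01] rows@5cm 2.3 turn [ 0.     0.    -0.003] rows@.17 0.0
top [281. 136.] [631.8, 114.4, 150.2, 21.5, 17.5]
side [362. 194.] [633.3, 119.5, 161.8, 37.5, 17.5]
```

View pics/c6.png

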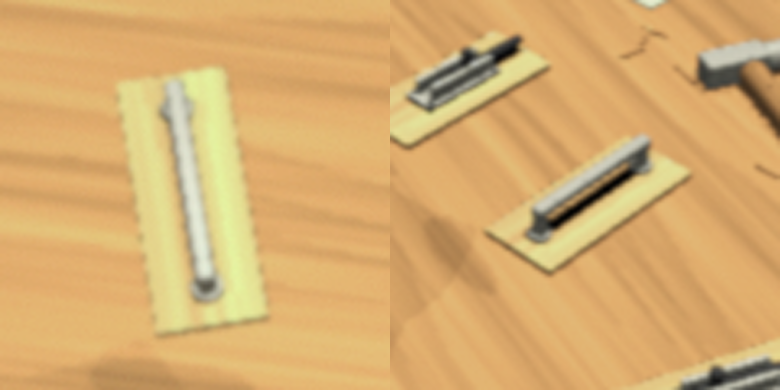

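```bash
python3 -m creep '[[[1,0.01,0.07,4,0,0,-0.003],[1,0,0,4,0,0,0],[1,0,0,2.3,0,0,0],[1,0,0,1.1,0,0,0],[1,0,0,0,0,0,0],[-1,0,0,0,0,0,0],[-1,0,0,0,0,0,0],[-1,0,0,0,0,0,0],[-1,0,0,0,0,0,0],[-1,0,0,0,0,0,0],[-1,0,0,0,0,0,0],[-1,0,0,0,0,0,0]]]' 50; python3 -m creep '[[[-1,0,0,0,0,0,0],[-1,0,0,-2,0,0,0],[-1,0,0,-3,0,0,0],[-1,0,0,-3,0,0,0],[-1,0,0,0,0,0,0]]]'; python3 go.py 621.3 -306.4 260 3
```

```text
clock: 32.28
position: [0.4223, 0.3164, 0.1825]
tool_rot: [3.141, -0.0, 1.565]
force: [-0.2, -0.5, 4.4]
grip_width: 0.0107
finger_force: 50.8
clock: 32.9
position: [0.4225, 0.3166, 0.2638]
tool_rot: [3.14, -0.002, 1.565]
force: [-0.4, 0.2, -1.1]
grip_width: 0.0106
finger_force: 50.3
t 32.9 pos [422.5 316.6 263.8] yaw [ 1.799e+02 -1.000e-01  8.970e+01] w 10.6 F [-0.4  0.2 -1.1]
shift cm [-62.19  20.24   0.31] rows@5cm 13.1 turn [ 0.    -0.003  1.513] rows@.17 8.9
```

```bash
python3 -m creep '[[[-1,-5.18,1.69,0,0,0,0],[-1,-5.18,1.69,0,0,0,0],[-1,-5.18,1.69,0,0,0,0],[-1,-5.18,1.69,0,0,0,0],[-1,-5.18,1.69,0,0,0,0],[-1,-5.18,1.69,0,0,0,0],[-1,-5.18,1.69,0,0,0,0],[-1,-5.18,1.69,0,0,0,0],[-1,-5.18,1.68,0,0,0,0],[-1,-5.19,1.68,0,0,0,0],[-1,-5.19,1.68,0,0,0,0],[-1,-5.19,1.68,0,0,0,0]]]'; python3 -m creep '[[[-1,0,0,0,0,0,0.168],[-1,0,0,0,0,0,0.168],[-1,0,0,0,0,0,0.168],[-1,0,0,0,0,0,0.168],[-1,0,0,0,0,0,0.168],[-1,0,0,0,0,0,0.168],[-1,0,0,0,0,0,0.168],[-1,0,0,0,0,0,0.168],[-1,0,0,0,0,0,0.168],[-1,0,0,0,0,0,0],[-1,0,0,0,0,0,0]]]'; python3 go.py 621.3 -306.4 190 3
```

```text
clock: 34.4
position: [0.621, -0.3083, 0.2609]
tool_rot: [-3.14, -0.001, 1.565]
force: [1.5, 1.6, -1.3]
grip_width: 0.011
finger_force: 50.3
clock: 35.78
position: [0.6208, -0.3067, 0.2617]
tool_rot: [-3.141, 0.001, 0.057]
force: [-0.9, 0.5, -2.0]
grip_width: 0.0108
finger_force: 50.3
t 35.77 pos [ 620.8 -306.7  261.7] yaw [-180.     0.     3.2] w 10.8 F [-0.9  0.5 -2. ]
shift cm [ 0.06 -0.02  7.17] rows@5cm 1.4 turn [-0.     0.001  0.004] rows@.17 0.0
```

```bash
python3 -m creep '[[[-1,0.06,-0.02,3,0,0,0.004],[-1,0,0,2,0,0,0],[-1,0,0,1.4,0,0,0],[-1,0,0,0.6,0,0,0],[-1,0,0,0.2,0,0,0],[-1,0,0,0.12,0,0,0],[-1,0,0,0,0,0,0],[-1,0,0,0,0,0,0]]]'
```

```text
clock: 36.78
position: [0.6216, -0.3065, 0.1895]
tool_rot: [3.141, -0.0, 0.049]
force: [-0.1, 0.1, -0.7]
grip_width: 0.011
finger_force: 50.3
```

```bash
python3 -m creep '[[[-1,0,0,0.08,0,0,0],[-1,0,0,0,0,0,0],[-1,0,0,0.05,0,0,0],[-1,0,0,0,0,0,0]]]'
```

```text
clock: 37.28
position: [0.6216, -0.3067, 0.1885]
tool_rot: [3.141, -0.001, 0.049]
force: [-1.4, 0.5, 7.9]
grip_width: 0.0109
finger_force: 51.0
```

Release, rise, and back away so both cameras can see all the cards.

```bash
python3 -m creep '[[[-1,0,0,-0.03,0,0,0],[0,0,0,0,0,0,0],[0,0,0,0,0,0,0],[0,0,0,0,0,0,0],[0,0,0,0,0,0,0],[0,0,0,-2,0,0,0],[0,0,0,-4,0,0,0],[1,0,0,-5,0,0,0],[1,0,0,0,0,0,0]]]'; python3 -m creep '[[[1,-4,5,0,0,0,0],[1,-4,5,0,0,0,0],[1,-4,5,0,0,0,0],[1,-4,5,0,0,0,0],[1,0,0,0,0,0,0],[1,0,0,0,0,0,0],[1,0,0,0,0,0,0]]]'
python3 - <<'E'
from workcell import vision;import numpy as np,cv2
for n in("top","side"):
    f=vision.grab_frame(n); np.savez(n+"7.npz",**f)
    cv2.imwrite(f"pics/f_{n}.png",np.clip(f["image"]*(1.8 if n=="top" else 1.),0,255).astype('uint8'))
E
python3 chk.py 7 -.38 -.24 .010; python3 chk.py 7 -.19 -.05 .010;python3 chk.py 7 .22 .38 .010
```

```text
clock: 38.4
position: [0.622, -0.3074, 0.3035]
tool_rot: [3.139, -0.006, 0.049]
force: [0.3, 0.2, -0.5]
grip_width: 0.0771
finger_force: 0.0
clock: 39.28
position: [0.4761, -0.508, 0.2982]
tool_rot: [-3.141, -0.0, 0.051]
force: [-0.0, 0.4, 0.4]
grip_width: 0.0853
finger_force: 0.0
top [491. 167.] [625.0, -310.0, 190.0, 140.0, 0.0]
side [482. 316.] [641.1, -322.2, 157.7, 115.7, 0.0]
side [437. 326.] [554.3, -313.5, 36.4, 6.5, 2.8]
side [444. 332.] [562.4, -332.7, 52.8, 23.4, 4.3]
top [420. 172.] [624.8, -163.1, 189.6, 54.1, -0.1]
top [394. 162.] [611.5, -117.9, 100.3, 34.4, -5.4]
side [409. 259.] [607.5, -125.1, 153.7, 61.1, -5.0]
top [187. 135.] [620.4, 307.6, 126.5, 33.9, 15.7]
side [323. 163.] [602.1, 296.3, 166.7, 65.0, 15.5]
```

View pics/f_top.png

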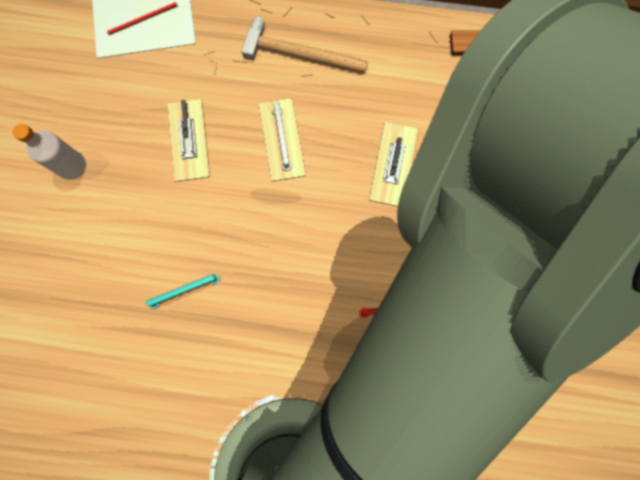

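View pics/f_side.png

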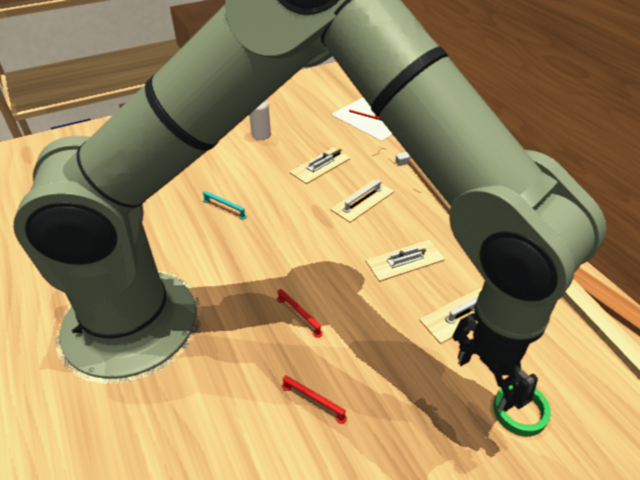

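```bash
python3 -m creep '[[[1,-1,-5.5,-0.5,0,0,0],[1,-1,-5.5,-0.5,0,0,0],[1,0,-5.5,-0.5,0,0,0],[1,0,-5.5,-0.5,0,0,0],[1,0,-5.5,-0.5,0,0,0],[1,0,-5.5,-0.5,0,0,0],[1,0,-5.5,0,0,0,0],[1,0,-5.5,0,0,0,0],[1,0,-5.5,0,0,0,0],[1,0,-5.5,0,0,0,0],[1,0,-5.5,0,0,0,0],[1,0,-5.5,0,0,0,0]]]'; python3 -m creep '[[[1,0,0,0,0,0,0],[1,0,0,0,0,0,0]]]'
python3 - <<'E'
from workcell import vision;import numpy as np,cv2
for n in("top","side"): np.savez(n+"8.npz",**vision.grab_frame(n))
E
python3 chk.py 8 -.38 -.24 .010
```

```text
clock: 40.88
position: [0.4223, 0.1516, 0.3285]
tool_rot: [-3.141, -0.0, 0.05]
force: [1.1, -0.1, 0.1]
grip_width: 0.0854
finger_force: 0.0
clock: 41.12
position: [0.4226, 0.1491, 0.3283]
tool_rot: [3.141, -0.0, 0.05]
force: [0.3, -0.6, 0.4]
grip_width: 0.0853
finger_force: 0.0
top [491. 165.] [626.4, -309.4, 94.1, 28.1, 3.0]
side [463. 309.] [627.3, -305.5, 99.3, 30.1, 2.8]
```

View pics/c8.png

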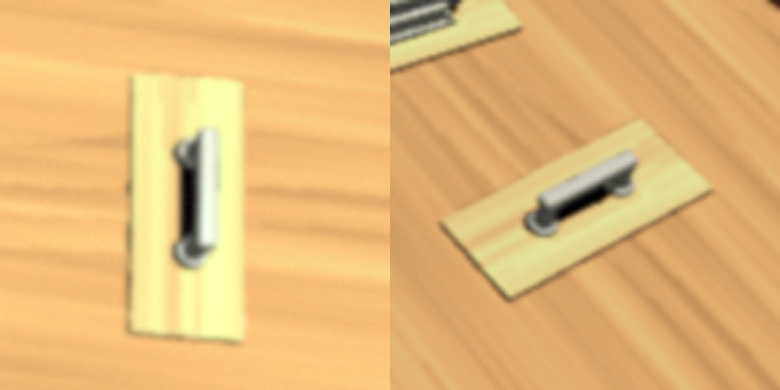

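```bash
python3 -c "
from workcell import bot
print(bot.job_done())"
```

```text
the job is handed in; nothing more can be done
None
```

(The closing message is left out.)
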